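# Draw out the catch tray under the bench pin

## Task

Slide the wooden bur block out of the catch tray's way, then hook a fingertip behind the tray's front lip and draw the tray gently all the way out to its stop, so that it will catch the filings below the bench pin. Work with fingertips only: do not pinch the block or the lip, do not lift or tip anything, do not let the tray bump the block, and do not touch the small tin and the ring, which ride along in the tray. Leave everything else where it is.

Things in the scene. Friction and masses are not known exactly. Their poses are not given: they have to be found in the camera images.
- station: Fixed dark wooden bench-top station, 340 wide (y) x 260 deep (x) x 70 high. Origin on the table, middle of its front edge; +x to the rear, away from the robot; +y left seen from the robot. Its top board (z 52 to 70) has a crescent cut-out in the front edge, 260 wide, 80 deep (59 at y = +-75, 40 at +-100), through which the tray's floor shows.
- pin (a point): Tip of the pale wooden bench pin, top edge: a fixed plank 52 wide (y +-26) and 17 thick with a V notch, in the middle of the cut-out, at x = -30, z = 72 in the station's frame. It runs back to x = 135, where a clamp plate stands 79 high. Axes as the station's.
- tray (a joint): How far the catch tray is drawn out towards the robot (station's -x), m: 0 fully in, 0.130 at its stop; starts within 0.025. It slides on runners with 2 to 4 N and stays where left. Grey sheet-steel tray, 300 wide (y +-150), 235 long, floor surface at z = 10 above the table, with an upright front lip 42 above the table.
- lip (a point): Middle of the top edge of the lip's inner (rear) face; moves with the tray; axes as the station's. In the station's frame at y = 0, z = 42, x = 2 when fully in. The lip is upright, 300 wide, 16 thick: 4 steel inside, the rest a pale wooden strip outside. A fingertip comes down behind it through the cut-out, beside the bench pin.
- bur_block: Orange wooden block 80 x 80 x 35 high with steel burs standing in it, 61 high over all, 0.15 to 0.31 kg, loose on the table in front of the tray. Origin: centre of its underside; x, y along its sides. The tray's way is the tray's width (station y +-150) over the table, out to x = -144 of the station.
- tin: Small round brass tin with aluminium lid, 33 diameter x 30 high, standing loose on the tray's floor in one half of the cut-out (left or right of the bench pin), where it takes up the room behind the lip. Origin: centre of its underside.
- finger_ring: Brass finger ring, 21 diameter x 6 high, lying loose and flat on the tray's floor in the other half of the cut-out, its near edge at least 26 behind the lip's inner face. Origin: centre of its underside.
- bur_stand: White round bur stand, 72 diameter, 59 high, loose on the rear of the station's top. Origin: centre of its underside.
- flux_dish: White ceramic bowl, 80 diameter x 35 high, loose on the table to the left. Origin: centre of its underside.
- pliers: Pliers with dark red handles, 120 long (x) x 64 wide x 12 high, lying on the table to the left. Origin under the pivot, jaws to +x.
- caliper: Steel caliper, 210 long (x) x 60 wide x 14 high, lying on the table to the right. Origin: middle of its beam's underside.
- hammer: Hammer, 230 long (x), lying on the table to the right. Origin: middle of its underside.

How it is judged:
On the way, in this order (a step that is already met when the one before it is completed fails the run):
1. the bur block has been slid out of the tray's way (to the side, or towards the robot past the tray's reach) ((y of bur_block in the frame of station above 0.185 m or y of bur_block in the frame of station below -0.185 m or x of bur_block in the frame of station below -0.18 m)), for 0.1 s.
2. a fingertip behind the lip draws the tray out (contact force between the fingers and tray_c0 above 0.5 N and value of joint tray between 0.06 and 0.125 m), for 0.1 s.
3. the tray is out at its stop (value of joint tray above 0.126 m), for 0.1 s.
At the end, for the whole second after the job is handed in: Tray out at its stop (at least 124 of 130 mm) and at rest, tin upright and ring lying in it; bur block upright and still on the table, its centre over 185 mm to either side of the station's middle line or over 180 mm ahead of its front edge; bystanders within 15 mm of their starts (value of joint tray above 0.124 m and velocity of joint tray between -0.01 and 0.01 m/s and (y of bur_block in the frame of station above 0.185 m or y of bur_block in the frame of station below -0.185 m or x of bur_block in the frame of station below -0.18 m) and height (world z) of bur_block below 0.004 m and angle between bur_block's own z axis and vertical below 0.1 rad and linear speed of each of bur_block, tin, finger_ring below 0.01 m/s and x of tin in the frame of lip between 0.005 and 0.225 m and z of each of tin, finger_ring in the frame of lip below -0.026 m and angle between tin's own z axis and vertical below 0.15 rad and x of finger_ring in the frame of lip between 0.005 and 0.225 m and distance of each of bur_stand, flux_dish, pliers, caliper, hammer from where it was at the start of the episode below 0.015 m); the robot touches nothing.
It fails at once if the bur block is lifted (over 10 mm) or tipped (height (world z) of bur_block above 0.01 m or angle between bur_block's own z axis and vertical above 0.25 rad).
It fails at once if the lip or the bur block is pinched: fingers press on opposite faces at once (over 1 N each) ((contact force between the fingers and bur_block_c1 above 1 N and contact force between the fingers and bur_block_c2 above 1 N) or (contact force between the fingers and bur_block_c3 above 1 N and contact force between the fingers and bur_block_c4 above 1 N) or (contact force between the fingers and tray_c0 above 1 N and contact force between the fingers and tray_c1 above 1 N)).
It fails at once if the tin or the ring in the tray is touched (over 0.5 N), lifted or tipped (contact force between the fingers and tin above 0.5 N or contact force between the fingers and finger_ring above 0.5 N or height (world z) of any of tin, finger_ring above 0.02 m or angle between tin's own z axis and vertical above 0.4 rad).
It fails at once if the tray is jerked (faster than 0.4 m/s) or bumps the bur block (over 0.5 N) (velocity of joint tray above 0.4 m/s or contact force between tray and bur_block above 0.5 N).
It fails at once if a bystander is moved more than 15 mm (distance of any of bur_stand, flux_dish, pliers, caliper, hammer from where it was at the start of the episode above 0.015 m).
It also fails if it takes over 48 s, if anything falls off the work surface, if the arm or the gripper's body presses on something with over 40 N, if the wrist force passes 120 N, or if a joint passes its speed limit or range.

## Robot

A 6-joint arm with a two-finger parallel gripper is mounted at the origin on the work surface. World frame = base frame: x ahead of the robot, y to its left, z up, the work surface at z = 0. Lengths are in m, angles in rad, forces in N, time in s.
With the tool pointing down it reaches from about 0.275 to 0.875 m from the base axis. Payload 12.5 kg.
Tool frame: the origin (TCP) lies at the very end of the fingers, on their centre line; the grasp point (between the pads) lies behind it (r.hold_point_z is the z of the grasp point in the tool frame, in m); z points along the fingers, y is the line along which they close (so a half turn about z gives the same grasp; the last joint's range is limited). The gripper opens to 85 mm and grips with 20 to 120 N. Pads are 22 mm wide; open, the fingers measure 114 mm over their backs; the gripper's body (76 mm by 85 mm) begins 54 mm behind the grasp point. The pads swing forward as they close: fully open they stand 13 mm farther back than shut.
Start: joints at [-1.191, 0.351, 1.652, -0, 1.139, -0.085], TCP at [0.247, -0.492, 0.231] pointing down, gripper open.
Joint ranges: [-2.75, 2.75], [-0.79, 2.1], [0.01, 2.65], [-1.57, 4.71], [0.07, 3.14], [-2.87, 2.87]. Speed limits (rad/s): [2.22, 2.22, 2.79, 3.14, 3.14, 3.14].

## Interface

Orientations are given as a unit quaternion [x, y, z, w].
In Python, from cell import readout, capture, camera_info, r, spot_in gives the robot as it stands.
- The arm moves only by the tool play_rows, never from a script. Its argument "increments" is a list of rows, each a list of 7 numbers: the opening, from 0 (shut) to 1 (fully open), then the shift along the tool's x, y, z scaled (see below), then the turn, a rotation vector about the tool's x, y, z scaled (see below). A call has 1 to 8 rows; each row is the pose to reach, as a shift and turn from the pose commanded when the call began, along the tool's axes at that moment; what a row does not reach only later rows make up. The controller multiplies each number of a shift by 0.75 m and each number of a turn by 0.5 rad. A row lasts 1/12 s, in which the tool goes at most 41.7 mm and 7.16 degrees, less where a joint would pass 70% of its speed; a pose out of reach is approached as far as the arm can. A call with a number of a shift or a turn outside -1 to 1 is refused whole. A call with a gripper value outside its range is refused whole. The fingers move at their own pace and stop on an object; the grip force is fixed at half the most. Time passes only in rows, so rows that repeat a pose let the fingers close. It gives the time, the measured TCP pose, the force, the opening and the grip force at its end, in the units of the state.
- readout.get_state(): the state, without advancing time (a new reading comes with each control period).
- capture(name): name is "scene" or "top" or "wrist"; returns the picture (400x640x3 uint8, blue, green, red); there is no depth.
- camera_info(name): a dict with "fx", "fy", "cx", "cy" (pixels), "R" (3x3) and "t" (3): a world point X has camera coordinates R X + t; the wrist camera has in their place "T_tool_cam" (4x4, takes a point from camera to tool coordinates, whose origin is the TCP and whose axes are the flange's). Camera axes: x right, y down, z forward; pixel columns grow to the right and rows downward; lengths in m; the calibration is good to about 2 mm. A picture is of the moment at which its call begins: read the wrist's pose just before it. camera_info takes no time and is no camera call.
- r.hand_in(): hands the job in; it is judged then, once.
Trained networks look in the newest picture that a camera, given by its name, has taken for a name from the list of things; names that differ only in an ending like _2 or _b are one class to them, and where a whole thing is asked for, a point or a joint stands for the part that bears it (a point fixed in the world has none). Each returns a list of dicts, best first, with "p" (0 to 1); they miss things now and then, are a little off and sometimes report something else, mostly with a low value. They report only what shows in the picture. A call takes as long as a camera call.
- spot_in(camera, target): "xy" ([column, row] in pixels, amid what is visible of it).
The state is a dict: "time": time; "joint_pos": joint angles; "qd": joint speeds; "joint_torque": joint torques, N m; "tool_pos": TCP position; "tool_rot": TCP orientation; "wrist_force": force on the tool from outside, world axes, zero at the start; "ft_torque": the same for the moment, N m; "width": opening from 0.0 (shut) to 1.0 (fully open); "finger_force": force on a finger pad.
Only numpy, scipy, OpenCV 4.12 (cv2) and the standard library are available. Lean on these libraries where they do the work, as an engineer would, in place of code of your own. Each camera call takes 0.05 s, during which the arm holds its last target. There are 200 camera calls.

## Working session

There is one attempt and no reset: what is moved stays moved. The work goes in short steps, Python scripts to look and compute and a tool call to move; the robot and the scene stay as the last step left them, time stands still between calls to the robot, and variables do not carry over. Pictures are saved under pics/ and viewed, at most 10 in all, crops included, and the job is handed in when it is done.

Besides the shell and the picture viewer there is one more tool, called after "Call:" as name([rows], argument=value, ...), one row to a line, values as JSON. play_rows: Moves the arm, as the interface text tells. Shifts and turns lie within -1 to 1; 1 stands for 0.75 m of shift or 0.5 rad of turn. Its arguments: {"type":"object","properties":{"increments":{"type":"array","items":{"type":"array","items":{"type":"number","minimum":-1,"maximum":1}}}},"required":["increments"]}

```bash
mkdir -p pics; cat > h.py <<'E'
import numpy as np, cv2
from scipy.spatial.transform import Rotation as Ro
from cell import readout, capture, camera_info, r, spot_in
def ray(cam,uv,z):
    c=camera_info(cam)
    if 'R' in c: R=np.array(c['R']);t=np.array(c['t'])
    else:
        s=readout.get_state();T=np.eye(4);T[:3,:3]=Ro.from_quat(s['tool_rot']).as_matrix();T[:3,3]=s['tool_pos']
        M=np.linalg.inv(T@np.array(c['T_tool_cam']));R=M[:3,:3];t=M[:3,3]
    o=-R.T@t;d=R.T@np.array([(uv[0]-c['cx'])/c['fx'],(uv[1]-c['cy'])/c['fy'],1])
    return o+d*(z-o[2])/d[2]
def proj(cam,X):
    c=camera_info(cam);p=np.array(c['R'])@X+np.array(c['t']);return [c['fx']*p[0]/p[2]+c['cx'],c['fy']*p[1]/p[2]+c['cy']]
E
python3 - <<'E'
from h import *
for n in ('top','scene'):
    cv2.imwrite(f'pics/{n}0.png',capture(n))
    for t,z in dict(station=.07,pin=.072,tray=.042,lip=.042,bur_block=.035,tin=.03,finger_ring=.016,bur_stand=.059+.07,flux_dish=.035,pliers=.012,caliper=.014,hammer=.02).items():
        print(n,t,[(np.round(d['xy']),round(d['p'],2),np.round(ray(n,d['xy'],z),3)[:2]) for d in spot_in(n,t)[:2]])
print(readout.get_state(),r.hold_point_z)
E
```

```text
top station [(array([351., 161.]), 0.67, array([ 0.766, -0.067]))]
top pin []
top tray [(array([344., 200.]), 0.87, array([ 0.641, -0.039]))]
top lip [(array([342., 192.]), 0.6, array([ 0.666, -0.035]))]
top bur_block [(array([337., 235.]), 0.88, array([ 0.524, -0.016]))]
top tin [(array([375., 184.]), 0.51, array([ 0.696, -0.145]))]
top finger_ring [(array([486., 251.]), 0.51, array([ 0.464, -0.508]))]
top bur_stand [(array([320., 153.]), 0.71, array([0.779, 0.036]))]
top flux_dish [(array([207., 206.]), 0.98, array([0.628, 0.412]))]
top pliers [(array([182., 252.]), 0.69, array([0.48 , 0.498]))]
top caliper [(array([466., 185.]), 0.87, array([ 0.688, -0.459]))]
top hammer [(array([182., 251.]), 0.64, array([0.484, 0.495])), (array([490., 250.]), 0.63, array([ 0.468, -0.518]))]
scene station [(array([328., 242.]), 0.95, array([ 0.784, -0.078]))]
scene pin [(array([328., 245.]), 0.75, array([ 0.793, -0.085]))]
scene tray [(array([302., 226.]), 0.92, array([ 0.661, -0.088]))]
scene lip [(array([304., 226.]), 0.64, array([ 0.669, -0.085])), (array([357., 224.]), 0.48, array([0.77 , 0.0
[... 563 characters left out ...]
time': 1.3, 'joint_pos': array([-1.19059363e+00,  3.50676571e-01,  1.65178964e+00,  5.86165629e-06,
        1.13907289e+00, -8.45670816e-02]), 'qd': array([-0.00102559, -0.00124116,  0.00057053,  0.00087655,  0.00138157,
        0.00019336]), 'joint_torque': array([-1.16255054e-03, -5.06032312e+01, -2.91647100e+01, -1.72946970e-04,
        6.23501182e-04,  2.90899993e-05]), 'tool_pos': array([ 0.24655922, -0.49163727,  0.23130634]), 'tool_rot': array([9.73120207e-01, 2.30297768e-01, 6.57678593e-06, 2.60939497e-05]), 'wrist_force': array([ 1.15061743, -0.18106632,  0.2667792 ]), 'ft_torque': array([0.02834583, 0.01914491, 0.0028284 ]), 'finger_force': 0.0, 'width': 1.0038287048226224} -0.0187
```

View pics/top0.png

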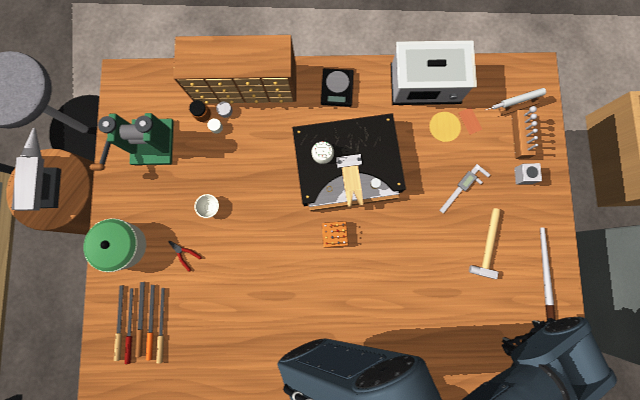

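View pics/scene0.png

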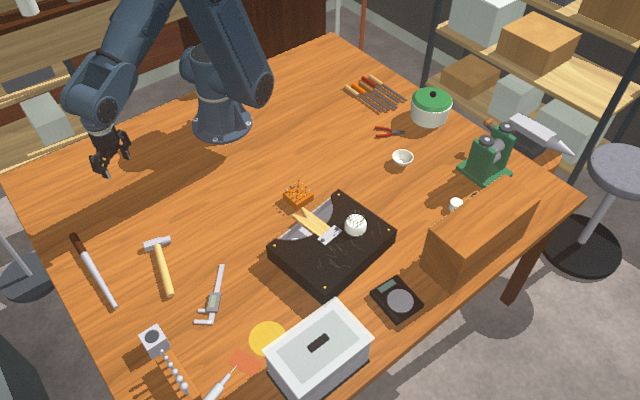

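The top view shows the station turned a little (front edge from about (305,208) to (405,192)), the block at (335,235), the tin in the right half at (375,184) and the ring presumably in the left half. Next I'll take a closer look with the wrist camera.

```bash
python3 - <<'E'
from h import *
c=camera_info('wrist');print(c)
s=readout.get_state();R=Ro.from_quat(s['tool_rot']);print(R.as_matrix().round(3))
# rough targets
for n,uv,z in [('FL',(305,208),.07),('FR',(405,192),.07),('RL',(293,127),.07),('RR',(390,114),.07)]: print(n,ray('top',uv,z).round(3))
tgt=np.array([.48,-.03,.36]);print('shift',R.inv().apply(tgt-s['tool_pos'])/.75)
# tool yaw: tool x axis -> which world dir
print(Ro.from_matrix(R.as_matrix()).as_euler('ZYX'))
E
python3 -c "
import cv2;i=cv2.imread('pics/top0.png')[100:260,280:440];cv2.imwrite('pics/c.png',cv2.resize(i,(600,600),interpolation=2))"
```

```text
{'fx': 288.119909241845, 'fy': 288.119909241845, 'cx': 324.5949293290298, 'cy': 202.27910505439675, 'T_tool_cam': array([[-3.06722435e-04, -9.59158497e-01, -2.82869022e-01,
         7.23926854e-02],
       [ 9.99999609e-01, -5.28742260e-04,  7.08544594e-04,
         6.46876720e-04],
       [-8.29171374e-04, -2.82868694e-01,  9.59158284e-01,
        -1.43993091e-01],
       [ 0.00000000e+00,  0.00000000e+00,  0.00000000e+00,
         1.00000000e+00]])}
[[ 0.894  0.448  0.   ]
 [ 0.448 -0.894 -0.   ]
 [ 0.     0.    -1.   ]]
FL [0.612 0.087 0.07 ]
FR [ 0.659 -0.238  0.07 ]
RL [0.884 0.124 0.07 ]
RR [ 0.924 -0.2    0.07 ]
shift [ 0.55412204 -0.41070794 -0.17161322]
[ 4.64767330e-01 -7.81249818e-07  3.14153884e+00]
```

View pics/c.png

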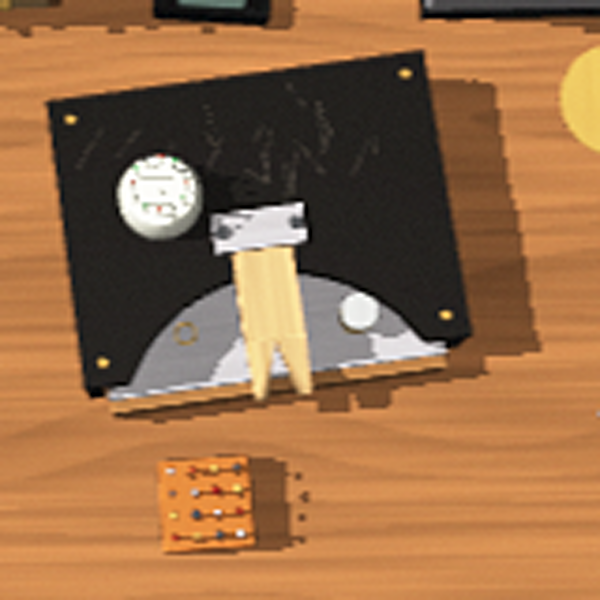

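The crop shows the block about 35 mm in front of the lip. The ring at about (330,188) is mid left half and the tin at about (376,183) is in the right half, so the hook place is on the left, near the pin. I'm moving above for a close measurement.

Call:
play_rows([
  [0.4,0.085,-0.038,-0.022,0,0,0.08],
  [0.4,0.17,-0.076,-0.043,0,0,0.16],
  [0.4,0.255,-0.114,-0.065,0,0,0.24],
  [0.4,0.34,-0.152,-0.086,0,0,0.32],
  [0.4,0.42,-0.19,-0.107,0,0,0.4],
  [0.4,0.42,-0.19,-0.107,0,0,0.48],
  [0.4,0.42,-0.19,-0.107,0,0,0.56],
  [0.4,0.42,-0.19,-0.107,0,0,0.65],
])

```text
time: 1.97
tool_pos: [0.4519, -0.2376, 0.3073]
tool_rot: [0.998, 0.069, 0.0, 0.0]
wrist_force: [0.5, -1.0, 0.9]
width: 0.4
finger_force: 0.0
```

Call:
play_rows([
  [0.4,0.038,-0.035,-0.012,0,0,0],
  [0.4,0.076,-0.07,-0.024,0,0,0],
  [0.4,0.114,-0.105,-0.036,0,0,0],
  [0.4,0.152,-0.14,-0.048,0,0,0],
  [0.4,0.19,-0.175,-0.06,0,0,0],
  [0.4,0.228,-0.208,-0.07,0,0,0],
  [0.4,0.228,-0.208,-0.07,0,0,0],
  [0.4,0.228,-0.208,-0.07,0,0,0],
])

```text
time: 2.63
tool_pos: [0.5993, -0.0598, 0.3589]
tool_rot: [0.997, 0.071, -0.0, 0.0]
wrist_force: [-0.1, -0.9, -1.0]
width: 0.406
finger_force: 0.0
```

```bash
python3 - <<'E'
from h import *
s=readout.get_state();print(s['tool_pos'],s['tool_rot'])
cv2.imwrite('pics/w1.png',capture('wrist'))
for t,z in dict(bur_block=.035,tin=.03,finger_ring=.016,lip=.042,tray=.042).items(): print(t,[(np.round(d['xy']),round(d['p'],2),ray('wrist',d['xy'],z).round(3)) for d in spot_in('wrist',t)[:2]])
E
```

```text
[ 0.59933962 -0.05976272  0.35887162] [ 9.97465359e-01  7.11537114e-02 -8.50451403e-05  1.52353586e-05]
bur_block [(array([288., 194.]), 0.93, array([ 0.54 , -0.009,  0.035])), (array([572., 136.]), 0.34, array([ 0.697, -0.445,  0.035]))]
tin []
finger_ring [(array([559., 256.]), 0.21, array([ 0.484, -0.52 ,  0.016]))]
lip [(array([317., 124.]), 0.91, array([ 0.659, -0.043,  0.042]))]
tray [(array([316., 125.]), 0.56, array([ 0.657, -0.041,  0.042]))]
```

View pics/w1.png

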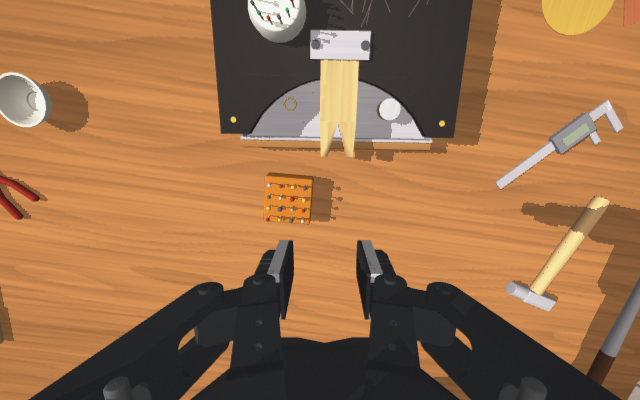

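The wrist picture shows the block's top corners at about (267,175), (313,177), (312,221) and (265,221). The lip runs along row ~137 from column 241 to 431, with the ring at (290,103), the tin at (389,109) and the station's front corners at (221,134) and (454,138).

```bash
python3 - <<'E'
from h import *
yaw=None
L,Rr=ray('wrist',(221,134),.07),ray('wrist',(454,138),.07)
v=L-Rr;print(L.round(4),Rr.round(4),'w',np.linalg.norm(v));yaw=np.arctan2(-v[0],v[1]);print('yaw',yaw)
O=(L+Rr)/2;O[2]=0;S=Ro.from_euler('z',yaw).as_matrix();st=lambda p:(S.T@(p-O)).round(4)
print('O',O)
for n,uv,z in [('ring',(290,103.5),.013),('tin',(389,109),.03),('pinL',(324,156),.072),('pinR',(352,157),.072),('lipL',(241,136),.042),('lipR',(431,140),.042),('b1',(267,175),.035),('b2',(313,177),.035),('b3',(312,221),.035),('b4',(264.5,221),.035)]: print(n,st(ray('wrist',uv,z)),ray('wrist',uv,z).round(4))
i=cv2.imread('pics/w1.png')
for c in (270,300): print(c,[(k,int(i[k,c].mean())) for k in range(122,150)])
cv2.imwrite('pics/c2.png',cv2.resize(i[85:165,230:340],(770,560),interpolation=0))
E
```

```text
[0.6262 0.0942 0.07  ] [ 0.6676 -0.2455  0.07  ] w 0.34218438399654744
yaw 0.12129418513270848
O [ 0.64687052 -0.07565359  0.        ]
ring [0.0464 0.0758 0.013 ] [0.6838 0.0052 0.013 ]
tin [ 0.0402 -0.0807  0.03  ] [ 0.6965 -0.1509  0.03  ]
pinL [-0.0293  0.0197  0.072 ] [ 0.6154 -0.0596  0.072 ]
pinR [-0.0301 -0.022   0.072 ] [ 0.6197 -0.1012  0.072 ]
lipL [-0.0042  0.1499  0.042 ] [0.6246 0.0726 0.042 ]
lipR [-0.0053 -0.1478  0.042 ] [ 0.6595 -0.223   0.042 ]
b1 [-0.0668  0.1131  0.035 ] [0.5669 0.0285 0.035 ]
b2 [-0.0688  0.0373  0.035 ] [ 0.574 -0.047  0.035]
b3 [-0.1461  0.0386  0.035 ] [ 0.4972 -0.055   0.035 ]
b4 [-0.1475  0.1206  0.035 ] [0.4859 0.0262 0.035 ]
270 [(122, 148), (123, 147), (124, 145), (125, 147), (126, 146), (127, 149), (128, 147), (129, 146), (130, 145), (131, 147), (132, 149), (133, 149), (134, 149), (135, 141), (136, 125), (137, 172), (138, 209), (139, 200), (140, 131), (141, 140), (142, 139), (143, 138), (144, 138), (145, 136), (146, 125), (147, 89), (148, 96), (149, 107)]
300 [(122, 149), (123, 147), (124, 146), (125, 148), (126, 147), (127, 146), (128, 145), (129, 144), (130, 143), (131, 143), (132, 145), (133, 148), (134, 165), (135, 208), (136, 172), (137, 147), (138, 215), (139, 210), (140, 172), (141, 138), (142, 139), (143, 138), (144, 137), (145, 136), (146, 131), (147, 107), (148, 82), (149, 95)]
```

View pics/c2.png

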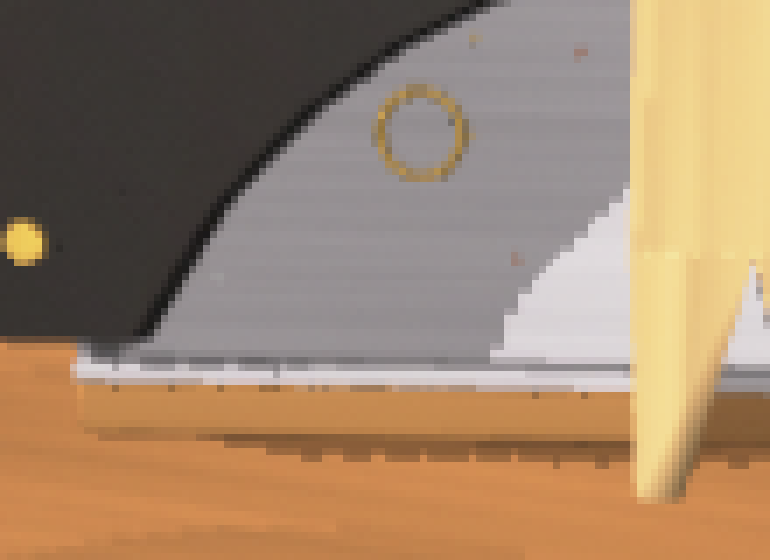

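Call:
play_rows([
  [0.4,0,0,0,0,0,-0.25],
  [0.4,0,0,0,0,0,-0.5],
  [0.4,0,0,0,0,0,-0.75],
  [0.4,0,0,0,0,0,-1],
  [0.4,0,0,0,0,0,-1],
])

```text
time: 3.35
tool_pos: [0.5984, -0.0618, 0.3593]
tool_rot: [0.949, 0.317, 0.0, 0.0]
wrist_force: [-0.4, -0.2, 0.5]
width: 0.401
finger_force: 0.0
```

Call:
play_rows([
  [0.4,0,0,0,0,0,-0.25],
  [0.4,0,0,0,0,0,-0.5],
  [0.4,0,0,0,0,0,-0.75],
  [0.4,0,0,0,0,0,-1],
  [0.4,0,0,0,0,0,-1],
])

```text
time: 3.77
tool_pos: [0.5985, -0.0616, 0.3592]
tool_rot: [0.842, 0.54, 0.0, 0.0]
wrist_force: [1.1, -0.0, 0.5]
width: 0.403
finger_force: 0.0
```

Call:
play_rows([
  [0.4,0,0,0,0,0,-0.25],
  [0.4,0,0,0,0,0,-0.5],
  [0.4,0,0,0,0,0,-0.75],
  [0.4,0,0,0,0,0,-1],
  [0.4,0,0,0,0,0,-1],
])

```text
time: 4.18
tool_pos: [0.5985, -0.0614, 0.3592]
tool_rot: [0.683, 0.73, -0.0, 0.0]
wrist_force: [0.5, 0.2, 0.5]
width: 0.403
finger_force: 0.0
```

```bash
cat >> h.py <<'E'
O=np.array([.6469,-.0757,0]);SY=.1213;S=Ro.from_euler('z',SY)
def w(p): return O+S.apply(p)
def to(p,head):
    s=readout.get_state();R=Ro.from_quat(s['tool_rot']);x=R.apply([1,0,0]);h=np.arctan2(x[1],x[0])
    print('shift',(R.inv().apply(w(p)-s['tool_pos'])/.75).round(4),'turnz',round(-(head+SY-h)/.5,3),'st',S.inv().apply(s['tool_pos']-O).round(4),'F',s['wrist_force'].round(1))
E
python3 -c "
from h import *
to([-.107,-.01,.012],np.pi/2)
print(readout.get_state()['joint_pos'].round(2))"
```

```text
shift [-0.0443 -0.0787  0.4629] turnz -0.108 st [-0.0463  0.02    0.3592] F [0.5 0.2 0.5]
[-0.18  0.36  1.33 -0.    1.45 -0.25]
```

Call:
play_rows([
  [0.4,-0.02,-0.035,0.01,0,0,-0.108],
  [0.4,-0.0443,-0.07,0.03,0,0,-0.108],
  [0.4,-0.0443,-0.0787,0.08,0,0,-0.108],
  [0.4,-0.0443,-0.0787,0.13,0,0,-0.108],
  [0.4,-0.0443,-0.0787,0.18,0,0,-0.108],
  [0.4,-0.0443,-0.0787,0.23,0,0,-0.108],
  [0.4,-0.0443,-0.0787,0.28,0,0,-0.108],
  [0.4,-0.0443,-0.0787,0.32,0,0,-0.108],
])

```text
time: 4.85
tool_pos: [0.5411, -0.0984, 0.1168]
tool_rot: [0.666, 0.746, -0.0, -0.001]
wrist_force: [0.7, 0.1, 0.2]
width: 0.398
finger_force: 0.0
```

```bash
python3 -c "
from h import *
to([-.107,-.01,.012],np.pi/2)
to([-.107,.169,.012],np.pi/2)"
```

```text
shift [-0.0005  0.0011  0.1397] turnz -0.018 st [-0.1077 -0.0097  0.1168] F [0.7 0.1 0.2]
shift [ 0.2382 -0.0011  0.1398] turnz -0.018 st [-0.1077 -0.0097  0.1168] F [0.7 0.1 0.2]
```

Call:
play_rows([
  [0.4,0,0,0.05,0,0,0],
  [0.4,0,0,0.1,0,0,0],
  [0.4,0,0,0.125,0,0,0],
  [0.4,0,0,0.138,0,0,0],
  [0.4,0,0,0.138,0,0,0],
  [0.4,0.01,0,0.138,0,0,0],
  [0.4,0.02,0,0.138,0,0,0],
  [0.4,0.03,0,0.138,0,0,0],
])

```text
time: 5.52
tool_pos: [0.5401, -0.0754, 0.0172]
tool_rot: [0.663, 0.749, 0.001, 0.001]
wrist_force: [-0.2, 1.1, 0.6]
width: 0.403
finger_force: 0.0
```

Call:
play_rows([
  [0.4,0.01,0,0,0,0,0],
  [0.4,0.02,0,0,0,0,0],
  [0.4,0.03,0,0,0,0,0],
  [0.4,0.04,0,0,0,0,0],
  [0.4,0.05,0,0,0,0,0],
  [0.4,0.06,0,0,0,0,0],
  [0.4,0.07,0,0,0,0,0],
  [0.4,0.08,0,0,0,0,0],
])

```text
time: 6.18
tool_pos: [0.5318, -0.0158, 0.0156]
tool_rot: [0.662, 0.749, -0.0, -0.0]
wrist_force: [-0.3, -1.9, 0.8]
width: 0.398
finger_force: 0.9
```

```bash
python3 - <<'E'
from h import *
to([-.107,.172,.012],np.pi/2)
cv2.imwrite('pics/w2.png',capture('wrist'))
print([(d['xy'],d['p'],S.inv().apply(ray('wrist',d['xy'],.035)-O).round(3)) for d in spot_in('wrist','bur_block')])
capture('top');print([(d['xy'],d['p'],S.inv().apply(ray('top',d['xy'],.035)-O).round(3)) for d in spot_in('top','bur_block')])
E
```

```text
shift [0.1315 0.0002 0.0048] turnz 0.003 st [-0.107   0.0734  0.0156] F [-0.3 -1.9  0.8]
[([315.5, 152.4], 0.92, array([-0.11 ,  0.131,  0.035]))]
[([312.3, 233.5], 0.37, array([-0.097,  0.154,  0.035]))]
```

View pics/w2.png

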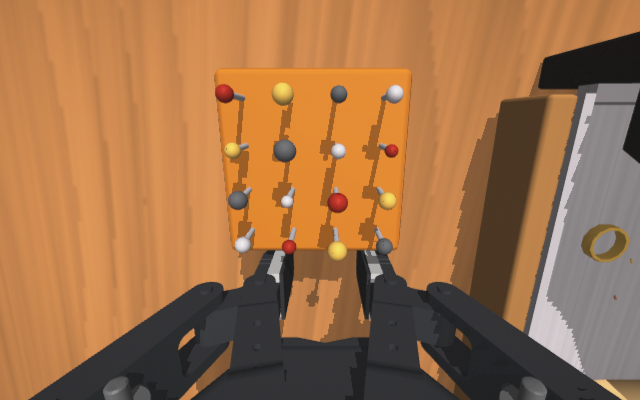

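The block is squarely against both fingers (its near edge at row ~248, columns 232 to 398). I'm continuing the push.

Call:
play_rows([
  [0.4,0.01,0,0,0,0,0],
  [0.4,0.02,0,0,0,0,0],
  [0.4,0.03,0,0,0,0,0],
  [0.4,0.04,0,0,0,0,0],
  [0.4,0.05,0,0,0,0,0],
  [0.4,0.06,0,0,0,0,0],
  [0.4,0.07,0,0,0,0,0],
  [0.4,0.08,0,0,0,0,0],
])

```text
time: 7.05
tool_pos: [0.5245, 0.0439, 0.0156]
tool_rot: [0.662, 0.749, -0.0, -0.0]
wrist_force: [-0.7, -0.1, -1.4]
width: 0.404
finger_force: 0.4
```

Call:
play_rows([
  [0.4,0.01,0,0,0,0,0],
  [0.4,0.02,0,0,0,0,0],
  [0.4,0.03,0,0,0,0,0],
  [0.4,0.04,0,0,0,0,0],
  [0.4,0.045,0,0,0,0,0],
  [0.4,0.045,0,0,0,0,0],
  [0.4,0.02,0,0,0,0,0],
  [0.4,-0.02,0,0,0,0,0],
])

```text
time: 7.72
tool_pos: [0.5263, 0.0292, 0.0157]
tool_rot: [0.661, 0.75, 0.0, -0.0]
wrist_force: [1.0, -0.3, -0.1]
width: 0.402
finger_force: 0.0
```

Call:
play_rows([
  [0,-0.03,0,-0.03,0,0,0],
  [0,-0.03,0,-0.08,0,0,0],
  [0,-0.03,0,-0.12,0,0,0.25],
  [0,-0.03,0,-0.16,0,0,0.5],
  [0,-0.03,0,-0.2,0,0,0.75],
  [0,-0.03,0,-0.23,0,0,1],
  [0,-0.03,0,-0.23,0,0,1],
])

```text
time: 8.3
tool_pos: [0.5312, 0.0055, 0.1928]
tool_rot: [0.829, 0.559, 0.003, 0.002]
wrist_force: [0.7, 0.2, 0.1]
width: 0.0
finger_force: 0.0
```

Call:
play_rows([
  [0,0,0,0,0,0,0.25],
  [0,0,0,0,0,0,0.5],
  [0,0,0,0,0,0,0.75],
  [0,0,0,0,0,0,1],
  [0,0,0,0,0,0,1],
])

```text
time: 8.72
tool_pos: [0.529, 0.0057, 0.1876]
tool_rot: [0.941, 0.338, -0.0, -0.0]
wrist_force: [0.5, -0.5, 0.2]
width: 0.005
finger_force: 0.0
```

Call:
play_rows([
  [0,0,0,0,0,0,0.25],
  [0,0,0,0,0,0,0.5],
  [0,0,0,0,0,0,0.75],
  [0,0,0,0,0,0,1],
  [0,0,0,0,0,0,1],
])

```text
time: 9.13
tool_pos: [0.529, 0.0058, 0.1878]
tool_rot: [0.995, 0.096, -0.0, -0.0]
wrist_force: [-0.9, -0.1, 0.2]
width: 0.0
finger_force: 0.0
```

```bash
python3 - <<'E'
from h import *
to([.009,.058,.1],0)
cv2.imwrite('pics/w3.png',capture('wrist'))
for t,z in (('bur_block',.035),('finger_ring',.013)): print(t,[(d['xy'],d['p'],S.inv().apply(ray('wrist',d['xy'],z)-O).round(3)) for d in spot_in('wrist',t)])
capture('top');print([(d['xy'],d['p'],S.inv().apply(ray('top',d['xy'],.035)-O).round(3)) for d in spot_in('top','bur_block')])
E
```

```text
shift [0.151  0.0604 0.117 ] turnz 0.143 st [-0.1071  0.0951  0.1878] F [-0.9 -0.1  0.2]
bur_block [([211.9, 177.6], 0.71, array([-0.104,  0.213,  0.035]))]
finger_ring [([352.4, 39.7], 0.51, array([0.041, 0.079, 0.013]))]
[([292.1, 239.7], 0.85, array([-0.108,  0.222,  0.035]))]
```

View pics/w3.png

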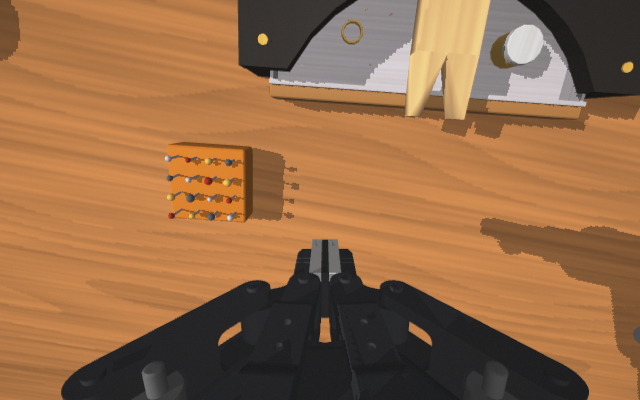

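The block stands clear at about (208,182), and the ring is at (352,33) with the tin still upright at (523,45). The fingers are shut. I'm moving over the hook place and checking the lip line in the same picture.

```bash
python3 - <<'E'
from h import *
i=cv2.imread('pics/w3.png')
for c in (300,340,370): print(c,[(k,int(i[k,c].mean())) for k in range(74,98)])
for uv,z in [((270,80),.042),((340,84.5),.042),((584,102),.042),((245,150),.035),((245,220),.035)]: print(uv,S.inv().apply(ray('wrist',uv,z)-O).round(4))
E
```

```text
300 [(74, 143), (75, 142), (76, 143), (77, 146), (78, 147), (79, 147), (80, 145), (81, 157), (82, 206), (83, 206), (84, 199), (85, 157), (86, 94), (87, 129), (88, 136), (89, 134), (90, 134), (91, 134), (92, 133), (93, 132), (94, 131), (95, 129), (96, 128), (97, 119)]
340 [(74, 142), (75, 142), (76, 141), (77, 141), (78, 141), (79, 141), (80, 144), (81, 145), (82, 145), (83, 161), (84, 206), (85, 206), (86, 206), (87, 199), (88, 158), (89, 97), (90, 128), (91, 135), (92, 133), (93, 133), (94, 133), (95, 132), (96, 132), (97, 131)]
370 [(74, 203), (75, 204), (76, 201), (77, 199), (78, 200), (79, 204), (80, 204), (81, 202), (82, 205), (83, 210), (84, 210), (85, 208), (86, 207), (87, 207), (88, 207), (89, 201), (90, 162), (91, 103), (92, 126), (93, 134), (94, 134), (95, 133), (96, 133), (97, 132)]
(270, 80) [-0.0052  0.1533  0.042 ]
(340, 84.5) [-0.0041  0.0879  0.042 ]
(584, 102) [-0.0017 -0.1453  0.042 ]
(245, 150) [-0.0727  0.1785  0.035 ]
(245, 220) [-0.1487  0.1786  0.035 ]
```

Call:
play_rows([
  [0,0.038,0.015,0,0,0,0.143],
  [0,0.076,0.03,0.01,0,0,0.143],
  [0,0.114,0.045,0.03,0,0,0.143],
  [0,0.151,0.0604,0.05,0,0,0.143],
  [0,0.151,0.0604,0.08,0,0,0.143],
  [0,0.151,0.0604,0.11,0,0,0.143],
  [0,0.151,0.0604,0.117,0,0,0.143],
  [0,0.151,0.0604,0.117,0,0,0.143],
])

```text
time: 10.05
tool_pos: [0.648, -0.0167, 0.0988]
tool_rot: [0.998, 0.062, -0.002, -0.0]
wrist_force: [0.3, -0.9, 0.8]
width: 0.004
finger_force: 0.0
```

```bash
python3 - <<'E'
from h import *
to([.011,.058,.022],0)
cv2.imwrite('pics/w4.png',capture('wrist'))
E
```

```text
shift [0.004  0.0007 0.1024] turnz 0.006 st [0.0083 0.0585 0.0988] F [ 0.3 -0.9  0.8]
```

View pics/w4.png

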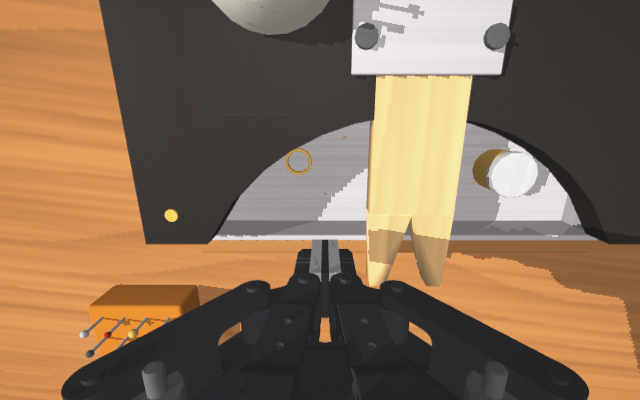

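The ring is at (299,161) and the lip's steel line at row ~238. The shut fingers are at column 324, between the ring and the pin (column 368 onward). I'm descending behind the lip.

Call:
play_rows([
  [0,0.0065,-0.0075,0,0,0,0],
  [0,0.0065,-0.0075,0.01,0,0,0],
  [0,0.0065,-0.0075,0.025,0,0,0],
  [0,0.0065,-0.0075,0.04,0,0,0],
  [0,0.0065,-0.0075,0.05,0,0,0],
  [0,0.0065,-0.0075,0.06,0,0,0],
  [0,0.0065,-0.0075,0.065,0,0,0],
  [0,0.0065,-0.0075,0.065,0,0,0],
])

```text
time: 10.77
tool_pos: [0.6526, -0.0107, 0.0504]
tool_rot: [0.998, 0.061, -0.001, -0.0]
wrist_force: [-1.1, -0.1, 0.2]
width: -0.002
finger_force: 0.0
```

```bash
python3 - <<'E'
from h import *
to([.013,.064,.024],0)
capture('wrist')
for t,z in (('finger_ring',.013),('lip',.042)): print(t,[(d['xy'],d['p'],S.inv().apply(ray('wrist',d['xy'],z)-O).round(3)) for d in spot_in('wrist',t)])
E
```

```text
shift [-0.0007 -0.0002  0.0352] turnz 0.002 st [0.0136 0.0639 0.0504] F [-1.1 -0.1  0.2]
finger_ring [([304.9, 190.4], 0.65, array([0.041, 0.076, 0.013]))]
lip [([371.5, 233.5], 0.72, array([0.023, 0.036, 0.042]))]
```

Call:
play_rows([
  [0,-0.001,0,0.01,0,0,0],
  [0,-0.001,0,0.02,0,0,0],
  [0,-0.001,0,0.03,0,0,0],
  [0,-0.001,0,0.036,0,0,0],
  [0,-0.001,0,0.036,0,0,0],
  [0,-0.001,0,0.036,0,0,0],
])

```text
time: 11.42
tool_pos: [0.6523, -0.0107, 0.0242]
tool_rot: [0.998, 0.061, -0.0, -0.0]
wrist_force: [-0.1, 0.9, -0.2]
width: -0.004
finger_force: 0.0
```

```bash
python3 -c "
from h import *
to([-.12,.064,.024],0)"
```

```text
shift [-0.1776 -0.0003  0.0004] turnz 0.002 st [0.0132 0.0639 0.0242] F [-0.1  0.9 -0.2]
```

Call:
play_rows([
  [0,-0.003,0,0,0,0,0],
  [0,-0.006,0,0,0,0,0],
  [0,-0.009,0,0,0,0,0],
  [0,-0.012,0,0,0,0,0],
  [0,-0.015,0,0,0,0,0],
  [0,-0.019,0,0,0,0,0],
  [0,-0.024,0,0,0,0,0],
  [0,-0.03,0,0,0,0,0],
])

```text
time: 12.08
tool_pos: [0.6301, -0.0135, 0.025]
tool_rot: [0.998, 0.061, 0.0, 0.0]
wrist_force: [3.2, -0.7, 2.3]
width: -0.003
finger_force: 1.3
```

Call:
play_rows([
  [0,-0.006,0,0,0,0,0],
  [0,-0.012,0,0,0,0,0],
  [0,-0.018,0,0,0,0,0],
  [0,-0.024,0,0,0,0,0],
  [0,-0.03,0,0,0,0,0],
  [0,-0.036,0,0,0,0,0],
  [0,-0.042,0,0,0,0,0],
  [0,-0.048,0,0,0,0,0],
])

```text
time: 12.75
tool_pos: [0.594, -0.018, 0.0247]
tool_rot: [0.998, 0.061, 0.0, 0.0]
wrist_force: [4.1, -0.2, 2.1]
width: -0.0
finger_force: 1.3
```

```bash
python3 - <<'E'
from h import *
to([-.12,.064,.024],0)
capture('wrist')
for t,z in (('finger_ring',.013),('lip',.042),('tin',.03),('bur_block',.035)): print(t,[(d['xy'],d['p'],S.inv().apply(ray('wrist',d['xy'],z)-O).round(3)) for d in spot_in('wrist',t)])
E
```

```text
shift [-0.0993 -0.0005  0.0009] turnz 0.002 st [-0.0456  0.0637  0.0247] F [ 4.1 -0.2  2.1]
finger_ring [([292.8, 195.2], 0.79, array([-0.015,  0.081,  0.013]))]
lip [([337.1, 178.1], 0.68, array([0.001, 0.058, 0.042]))]
tin [([608.5, 197.8], 0.87, array([-0.012, -0.078,  0.03 ]))]
bur_block [([59.6, 324.3], 0.9, array([-0.082,  0.209,  0.035])), ([344.1, 131.3], 0.2, array([0.021, 0.055, 0.035]))]
```

Call:
play_rows([
  [0,-0.006,0,0,0,0,0],
  [0,-0.012,0,0,0,0,0],
  [0,-0.018,0,0,0,0,0],
  [0,-0.024,0,0,0,0,0],
  [0,-0.03,0,0,0,0,0],
  [0,-0.036,0,0,0,0,0],
  [0,-0.042,0,0,0,0,0],
  [0,-0.048,0,0,0,0,0],
])

```text
time: 13.67
tool_pos: [0.5582, -0.0223, 0.0246]
tool_rot: [0.998, 0.061, -0.0, -0.0]
wrist_force: [2.4, 0.1, -2.0]
width: 0.002
finger_force: 1.3
```

Call:
play_rows([
  [0,-0.006,0,0,0,0,0],
  [0,-0.012,0,0,0,0,0],
  [0,-0.018,0,0,0,0,0],
  [0,-0.024,0,0,0,0,0],
  [0,-0.028,0,0,0,0,0],
  [0,-0.032,0,0,0,0,0],
  [0,-0.035,0,0,0,0,0],
  [0,-0.038,0,0,0,0,0],
])

```text
time: 14.33
tool_pos: [0.5302, -0.0258, 0.0247]
tool_rot: [0.998, 0.061, 0.0, 0.0]
wrist_force: [1.6, -0.2, -0.4]
width: -0.001
finger_force: 1.1
```

```bash
python3 -c "
from h import *
to([-.12,.064,.024],0)"
```

```text
shift [-0.0136 -0.0004  0.0009] turnz 0.002 st [-0.1098  0.0637  0.0247] F [ 1.6 -0.2 -0.4]
```

Now I'll creep on until the force rises at the stop.

Call:
play_rows([
  [0,-0.002,0,0,0,0,0],
  [0,-0.004,0,0,0,0,0],
  [0,-0.006,0,0,0,0,0],
  [0,-0.008,0,0,0,0,0],
  [0,-0.0095,0,0,0,0,0],
  [0,-0.0095,0,0,0,0,0],
])

```text
time: 14.83
tool_pos: [0.5245, -0.0265, 0.0248]
tool_rot: [0.998, 0.061, 0.002, 0.0]
wrist_force: [9.5, 0.6, -5.5]
width: 0.0
finger_force: 4.3
```

Call:
play_rows([
  [0,-0.0015,0,0,0,0,0],
  [0,-0.003,0,0,0,0,0],
  [0,-0.003,0,0,0,0,0],
])

```text
time: 15.08
tool_pos: [0.5245, -0.0267, 0.0252]
tool_rot: [0.998, 0.061, 0.004, 0.0]
wrist_force: [19.4, 4.5, -14.3]
width: -0.002
finger_force: 9.6
```

```bash
python3 -c "
from h import *
to([-.12,.064,.024],0)"
```

```text
shift [-0.006  -0.0007  0.0015] turnz 0.001 st [-0.1155  0.0635  0.0252] F [ 19.4   4.5 -14.3]
```

It is at the stop: no motion and the force is rising. I'll ease off by about 4 mm, then lift clear.

Call:
play_rows([
  [0,0.002,0,0,0,0,0],
  [0,0.004,0,0,0,0,0],
  [0,0.006,0,0,0,0,0],
  [0,0.0075,0,0,0,0,0],
  [0,0.0075,0,0,0,0,0],
  [0,0.0075,0,-0.01,0,0,0],
  [0,0.0075,0,-0.03,0,0,0],
  [0,0.0075,0,-0.06,0,0,0],
])

```text
time: 15.75
tool_pos: [0.5254, -0.026, 0.0693]
tool_rot: [0.998, 0.061, -0.002, -0.0]
wrist_force: [0.2, 0.1, 0.5]
width: -0.002
finger_force: 0.0
```

Call:
play_rows([
  [0,0,0,-0.05,0,0,0],
  [0,0,0,-0.1,0,0,0],
  [0,0,0,-0.15,0,0,0],
  [0,0,0,-0.2,0,0,0],
  [0,0,0,-0.25,0,0,0],
  [0,0,0,-0.28,0,0,0],
  [0,0,0,-0.28,0,0,0],
  [0,0,0,-0.28,0,0,0],
])

```text
time: 16.42
tool_pos: [0.5266, -0.0262, 0.281]
tool_rot: [0.998, 0.061, 0.001, 0.0]
wrist_force: [0.4, 0.6, -1.3]
width: 0.001
finger_force: 0.0
```

```bash
python3 - <<'E'
from h import *
print(readout.get_state()['tool_pos'])
cv2.imwrite('pics/w5.png',capture('wrist'))
for t,z in (('finger_ring',.013),('lip',.042),('tin',.03),('bur_block',.035)): print(t,[(d['xy'],d['p'],S.inv().apply(ray('wrist',d['xy'],z)-O).round(3)) for d in spot_in('wrist',t)])
E
```

```text
[ 0.52664235 -0.0261832   0.2809512 ]
finger_ring []
lip [([369.3, 118.2], 0.57, array([-0.043,  0.007,  0.042]))]
tin [([428.8, 146.2], 0.56, array([-0.079, -0.077,  0.03 ]))]
bur_block [([214.2, 167.1], 0.59, array([-0.106,  0.213,  0.035])), ([367.7, 117.7], 0.41, array([-0.042,  0.008,  0.035]))]
```

View pics/w5.png

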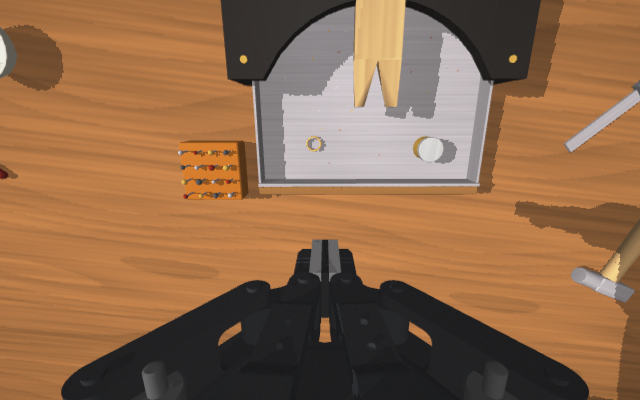

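The tray is fully out (lip at row ~184), with the ring at (315,144) and the tin upright at (430,149). The block stands clear at (212,170).

```bash
python3 - <<'E'
from h import *
for uv in ((260,182.5),(478,182.5)): print(S.inv().apply(ray('wrist',uv,.042)-O).round(4))
print(r.hand_in())
E
```

```text
[-0.1262  0.1504  0.042 ]
[-0.126  -0.1438  0.042 ]
the job is handed in; nothing more can be done
None
```

I slid the bur block clear to the left and drew the tray out to its stop, with the tin upright and the ring lying flat in it, and the job is handed in; no verdict came back. My last picture put the tray about 128 of 130 mm out, and I did not re-measure the bystanders at the end.

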